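# Raise the ratchet support onto its top rung

### The arm

A 6-joint arm with a two-finger parallel gripper is mounted at the origin on the work surface. World frame = base frame: x ahead of the robot, y to its left, z up, the work surface at z = 0. Lengths are in mm, angles in rad, forces in N, time in s.
With the tool pointing down it reaches from about 300 to 750 mm from the base axis. Payload 8.5 kg.
Tool frame: the origin (TCP) lies midway between the tips of the shut fingers; the grasp point (between the pads) lies 19 mm behind it; x points along the fingers, y is the direction in which the jaws open and shut, and the axes are right-handed (so a half turn about x gives the same grasp; the last joint's range is limited). The gripper opens to 88 mm and grips with 3 to 60 N. Pads are 18 mm wide; open, the fingers measure 123 mm over their backs; the gripper's body (75 mm by 187 mm) begins 45 mm behind the grasp point.
Start: joints at [0.913, 0.381, 1.297, -0, 1.464, -0.215], TCP at [235.648, 496.941, 238.748] pointing down, gripper open.
Joint ranges: [-3.11, 3.11], [-0.89, 2.33], [0.22, 2.48], [-1.42, 4.56], [0.17, 2.85], [-2.88, 2.88]. Speed limits (rad/s): [2.39, 2.39, 3.14, 3.14, 3.14, 3.14].

### API

Orientations are given as [roll, pitch, yaw] about the fixed x, y, z axes, in that order (R = Rz(yaw) Ry(pitch) Rx(roll)).
In Python, from rig import arm gives the robot as it stands. The module is installed in compiled form; this text tells all that it offers. Calls block until the motion is done:
- arm.move_pose(position, orientation): joint-space move of the TCP to a pose.
- arm.move_linear(position, rot=None, rate=150, stop_force=None): straight line of the TCP; rot=None keeps the orientation; rate is the mean speed in mm/s. With stop_force (N) it stops when the force on the tool has changed by that much, and returns True; else False.
- arm.move_j(angles): joint-space move.
- arm.move_gripper(opening, effort=None): finger opening in mm; effort is the grip in N (None keeps the last); returns when the fingers have stopped.
- arm.hold(seconds).
- arm.solve_ik(position, orientation): joint angles nearest the present ones, or None.
- arm.get_image(name): name is "scene" or "top" or "wrist"; returns a dict with "image" (420x560x3 uint8, red, green, blue), "intrinsics" (3x3 intrinsics, pixels), "k1" (the pictures are not rectified: a ray, as slopes to the right and down, at radius r is drawn at 1 + k1 r^2 times it, then the intrinsics apply), "position" and "attitude" of the camera in the world. Camera axes: x right, y down, z forward; pixel columns grow to the right and rows downward; lengths in mm; the calibration is good to about 2 mm. A picture is of the moment at which its call begins. There is no depth.
A pose or a line that the arm cannot do raises arm.IKError and nothing moves.
- arm.finish_job(): hands the job in, once; it reports no verdict.
Trained networks look in a picture, given as the dict that the camera call returned (one of the last four; its "shot" number tells which), for a name from the list of things; names that differ only in an ending like _2 or _b are one class to them, and where a whole thing is asked for, a point or a joint stands for the part that bears it (a point fixed in the world has none). Each returns a list of dicts, best first, with "confidence" (0 to 1); they miss things now and then, are a little off and sometimes report something else, mostly with a low value. They report only what shows in the picture. A call takes as long as a camera call.
- arm.outline_of(name, picture): "mask" (420x560 bool, what is visible of it).
- arm.mark_of(name, picture): "location" ([x, y, z] in mm, in world coordinates, good to about 4 mm: a listed point, or the origin of a listed thing).
Readings, each from a call of its own:
- arm.current_time(): time.
- arm.current_joint_pos(): joint angles.
- arm.current_joint_vel(): joint speeds.
- arm.current_joint_torque(): joint torques, N m.
- arm.current_position(): TCP position.
- arm.current_tcp_rot(): TCP orientation.
- arm.current_wrist_force(): force on the tool from outside, world axes, zero at the start.
- arm.current_moment(): the same for the moment, N m.
- arm.current_finger_gap(): finger opening in mm.
Only numpy, scipy, OpenCV 4.12 (cv2) and the standard library are available. Lean on these libraries where they do the work, as an engineer would, in place of code of your own. Each camera call takes 0.05 s, during which the arm holds its last target. There are 200 camera calls.

### The job

Raise the yellow-headed sliding section of the ladder-type support until its orange gravity pawl has swung out over the top rung, just below where the section meets the soft red stop, and lower it gently (never drop it) until the pawl carries it on the top rung, then let go. Then prove the lock: press straight down on the black rubber cushion on the head with about 12 N for a second and take the hand away, leaving the section seated on the top rung. Never load the rungs or the stop with more than 25 N, and leave the other things on the bench where they are.

Things in the scene. Friction and masses are not known exactly. Their poses are not given: they have to be found in the camera images.
- frame: Fixed stand: grey base plate 170 x 200 x 12 mm, two black uprights 175 mm tall. Origin: centre of the plate's underside, on the table; z up, y along the rungs. The section slides straight up 22 mm to the -x side of the origin, the rungs lie 20 mm to the +x side. Between the uprights: an aluminium rack with two steel rungs (10 mm rods along y, 50 mm apart) and two red stop lugs.
- rung_mid (a point): Point on the fixed stand, 130 mm above the table, where the top rung's centre is when the rung rack is at its middle setting. The rack is clamped at another height each time, up to 22 mm higher or lower, rungs and stop together, and this is not measured. The section, seated on the top rung, has its origin 164 mm above that rung's centre (272 to 316 mm above the table).
- stop_mid (a point): Point on the fixed stand where the underside of the two red stop lugs is at the rack's middle setting (they shift with the rack). The section meets them about 20 mm above its seat on the top rung and about 2 mm after the pawl has cleared that rung. The stop is sprung: about 3 N to start, then 5 N per mm for 4 mm, then solid.
- section: Sliding section, 0.43 to 0.59 kg with pawl and cushion: yellow head bar 24 (x) x 120 (y) x 26 mm (z) on two aluminium rails. Origin: centre of the head bar; grip it there, across x, from above. Axes as the frame's. Slides vertically only, nearly without friction; let go, it falls unless the pawl rests on a rung. At the start it stands at the bottom, origin 200 mm above the table.
- pawl_pivot (a point): Pivot of the orange pawl on the section, 155 mm below the head bar's centre; nose to +x, heavy tail. At the start it is below both rungs. Going up, each rung folds the nose down (under 1.5 N) and the tail swings it out again within 0.2 s once past, with the section about 18 mm above its seat on that rung. Going down, the nose lands on the rung and holds.
- cushion: Black rubber cushion on top of the head bar, 18 mm (x) x 50 mm (y), 12 mm tall. Origin: centre of its top face, 25 mm above the origin of the section. It gives about 1 mm per 3 N after the first 1 N, 6 mm at most, then solid.
- housing_a: Bystander: pale aluminium compressor housing with a side outlet, 100 mm wide, 63 mm tall, origin under its centre.
- housing_b: Bystander: rusty brown turbine housing with a side outlet, 104 mm wide, 69 mm tall, origin under its centre.
- can: Bystander: green can, 70 mm across, 110 mm tall, origin under its centre.
- wheel: Bystander: small aluminium compressor wheel, 52 mm across, 26 mm tall, on the bench in front of the stand, origin under its centre.
- flange: Bystander: dark steel ring, 64 mm across, 10 mm tall, on the bench behind the stand, origin under its centre.
- spanner: Bystander: steel spanner, 160 mm long, lying on the bench.

How it is judged:
By the outcome, as a careful person would: the job done as asked, in the order asked, and still so for the second after the job is handed in, with the robot touching nothing.
It also fails if it takes over 61 s, if anything falls off the work surface, if the arm or the gripper's body presses on something with over 40 N, if the wrist force passes 120 N, or if a joint passes its speed limit or range.

## Working session

There is one attempt and no reset: what is moved stays moved. The work goes in short steps, each a Python script; the robot and the scene stay as the last script left them, time stands still between calls to the robot, and variables do not carry over. Pictures are saved under pics/ and viewed, about 8 in all and at most 12, crops included, and the job is handed in when it is done.

```bash
mkdir -p pics; python3 - <<'E'
from rig import arm
import cv2, numpy as np
for n in ["scene","top"]:
    p=arm.get_image(n); cv2.imwrite(f"pics/{n}1.png",p["image"][:,:,::-1])
    print(n,np.round(p["position"]),np.round(p["attitude"],3),p["k1"])
    for t in ["frame","section","cushion","pawl_pivot","rung_mid","stop_mid","housing_a","housing_b","can","wheel","flange","spanner"]:
        print(t,[(np.round(d["location"],1).tolist(),round(d["confidence"],2)) for d in arm.mark_of(t,p)][:2])
print(arm.current_tcp_rot(),arm.current_position(),arm.current_time(),arm.current_wrist_force())
E
```

```text
scene [1314. -186. 1297.] [-2.569 -0.008  1.34 ] -0.1605144829104522
frame [([508.3, -33.0, 0.4], 0.65)]
section [([489.9, -38.1, 198.8], 0.79)]
cushion [([490.6, -35.8, 222.5], 0.39)]
pawl_pivot [([500.0, -33.8, 47.4], 0.79), ([487.2, -33.6, 196.1], 0.26)]
rung_mid [([528.0, -30.8, 131.7], 0.85), ([366.2, -13.7, 4.0], 0.29)]
stop_mid [([511.3, -31.5, 142.8], 0.69), ([432.9, -369.7, 0.5], 0.15)]
housing_a [([429.8, -367.5, -0.6], 0.7), ([433.5, 369.3, 0.4], 0.63)]
housing_b [([429.8, -367.5, -0.6], 0.7), ([433.5, 369.3, 0.4], 0.63)]
can [([631.9, 375.5, -0.5], 0.87)]
wheel [([366.1, -15.5, 4.9], 0.59)]
flange [([489.1, -33.9, 197.1], 0.71), ([642.8, 15.0, 3.4], 0.48)]
spanner [([655.0, -372.9, 0.5], 0.65)]
top [ 4.330e+02 -1.000e+00  1.259e+03] [-3.002  0.006 -1.583] -0.0387923718741059
frame [([509.8, -31.3, 2.9], 0.88)]
section [([484.7, -33.6, 204.0], 0.62)]
cushion [([489.1, -36.0, 223.8], 0.52)]
pawl_pivot [([502.7, -30.6, 43.1], 0.65)]
rung_mid [([527.5, -30.3, 132.9], 0.74)]
stop_mid [([512.6, -39.5, 139.0], 0.71)]
housing_a [([429.1, -367.5, -1.6], 0.75), ([426.8, 366.5, 0.8], 0.6)]
housing_b [([429.1, -367.5, -1.6], 0.75), ([426.8, 366.5, 0.8], 0.6)]
can [([636.3, 379.1, 2.0], 0.83), ([488.5, -36.9, 223.6], 0.27)]
wheel [([367.2, -15.8, 1.4], 0.57)]
flange [([644.0, 11.9, 4.5], 0.65)]
spanner [([655.1, -373.5, -1.1], 0.76)]
[2.63824247 1.57077416 2.19546428] [235.63764922 496.95288647 238.76032088] 1.3 [-0.51572707  0.26112235  0.48364417]
```

View pics/top1.png

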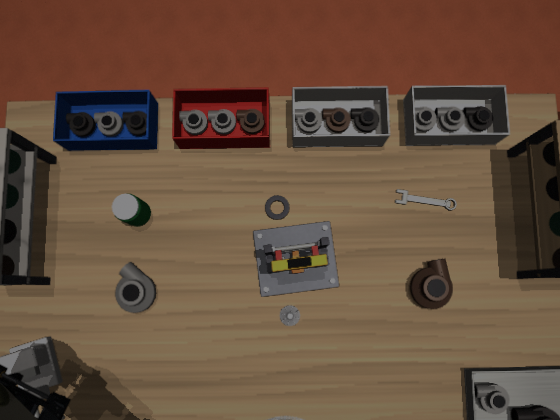

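View pics/scene1.png

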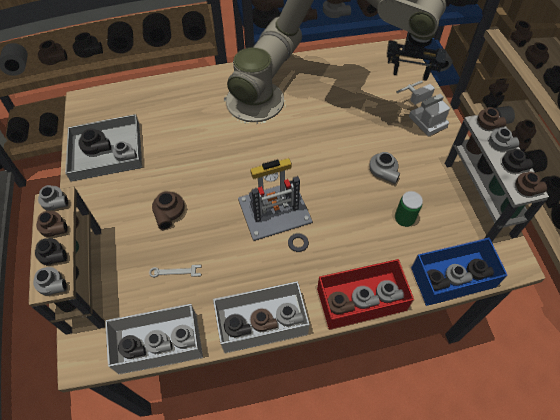

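Top view shows the stand at (295,260) with the yellow bar from about (273,267) to (327,260), so it is yawed slightly. The scene view shows it clear all round, with the wheel and flange low on the bench. Next I'll measure the yaw and bar centre.

```bash
cat > h.py <<'E'
from rig import arm
import cv2, numpy as np
from scipy.spatial.transform import Rotation as R
def toplane(p,uv,z):
    K=np.array(p["intrinsics"]);uv=np.asarray(uv,float).reshape(-1,2)
    d=(uv-[K[0,2],K[1,2]])/[K[0,0],K[1,1]]; s=d.copy()
    for _ in range(20): s=d/(1+p["k1"]*(s**2).sum(1,keepdims=True))
    A=R.from_euler('xyz',p["attitude"]).as_matrix()
    r=np.c_[s,np.ones(len(s))]@A.T; o=np.array(p["position"])
    return (o+r*((z-o[2])/r[:,2:]))[:,:2]
E
python3 - <<'E'
from h import *
for n in ["top","scene"]:
    p=arm.get_image(n); hsv=cv2.cvtColor(p["image"],cv2.COLOR_RGB2HSV)
    m=cv2.inRange(hsv,(22,130,60),(34,255,255))
    f=arm.outline_of("frame",p)
    s=arm.outline_of("section",p); print("sec",[(round(x["confidence"],2),x["mask"].sum()) for x in s])
    k,l,st,_=cv2.connectedComponentsWithStats(m); print(st[1:][st[1:,4]>30].tolist())
    big=cv2.dilate(s[0]["mask"].astype(np.uint8),np.ones((5,5))); m2=m*(big>0)
    v,u=np.nonzero(m2); 
    w=toplane(p,np.c_[u,v],213 if n=="top" else 206).astype(np.float32)
    (c,sz,a)=cv2.minAreaRect(w); print(n,"bar",c,sz,a)
    if f:
        v,u=np.nonzero(f[0]["mask"]); w=toplane(p,np.c_[u,v],12).astype(np.float32); print("plate",f[0]["confidence"],cv2.minAreaRect(w))
for y in (0.1,0.13,0.16):
  for sg in (0,np.pi):
    # tool x down, tool y = frame x (or -x)
    fx=np.array([np.cos(y),np.sin(y),0])*(1 if sg==0 else -1); d=np.array([0,0,-1.])
    M=np.c_[d,fx,np.cross(d,fx)]; e=R.from_matrix(M).as_euler('xyz')
    print(y,sg,e,arm.solve_ik([487,-35,250],e),arm.solve_ik([487,-35,330],e))
E
```

```text
sec [(0.63, np.int64(718))]
[[310, 254, 18, 12, 169], [271, 259, 18, 12, 166]]
top bar (489.4668884277344, -35.01324462890625) (22.165735244750977, 118.71452331542969) 6.525241374969482
plate 0.93 ((510.51898193359375, -33.08979034423828), (169.9370574951172, 199.4847869873047), 6.572574615478516)
sec [(0.56, np.int64(593))]
[[276, 158, 15, 14, 108], [251, 166, 24, 12, 133]]
scene bar (491.0688171386719, -34.48363494873047) (37.50017166137695, 119.132080078125) 6.416714191436768
plate 0.72 ((458.6464538574219, -31.160987854003906), (281.0218200683594, 215.2728271484375), 6.205960750579834)
0.1 0 [1.47079633 1.57079633 0.        ] [-3.14783183e-01  2.63431441e-01  1.44032856e+00 -4.44089210e-16
  1.43783265e+00 -4.14783183e-01] [-3.14783183e-01  2.17614820e-01  1.27268447e+00 -4.44089210e-16
  1.65129336e+00 -4.14783183e-01]
0.1 3.141592653589793 [-1.67079633  1.57079633  0.        ] [-3.14783183e-01  2.63431441e-01  1.44032856e+00 -4.44089210e-16
  1.43783265e+00  2.72680947e+00] [-3.14783183e-01  2.17614820e-01  1.27268447e+00 -4.44089210e-16
  1.65129336e+00  2.72680947e+00]
0.13 0
[... 271 characters left out ...]
1.44032856  0.          1.43783265  2.69680947] [-0.31478318  0.21761482  1.27268447  0.          1.65129336  2.69680947]
0.16 0 [1.41079633 1.57079633 0.        ] [-3.14783183e-01  2.63431441e-01  1.44032856e+00 -4.44089210e-16
  1.43783265e+00 -4.74783183e-01] [-3.14783183e-01  2.17614820e-01  1.27268447e+00 -4.44089210e-16
  1.65129336e+00 -4.74783183e-01]
0.16 3.141592653589793 [-1.73079633  1.57079633  0.        ] [-0.31478318  0.26343144  1.44032856  0.          1.43783265  2.66680947] [-0.31478318  0.21761482  1.27268447  0.          1.65129336  2.66680947]<sys>:0: UserWarning: Gimbal lock detected. Setting third angle to zero since it is not possible to uniquely determine all angles.
```

```bash
cat >> h.py <<'E'
Y=0.114
fx=np.array([np.cos(Y),np.sin(Y),0]); d=np.array([0,0,-1.])
ROT=[np.pi/2-Y,np.pi/2,0]
C=np.array([489.,-35.1])
def st(tag=""):
    print(tag,"t",round(arm.current_time(),2),"p",np.round(arm.current_position(),1),"F",np.round(arm.current_wrist_force(),2),"gap",round(float(arm.current_finger_gap()),1))
def pic(n,f,crop=None):
    p=arm.get_image(n); im=p["image"][:,:,::-1]
    if crop: im=im[crop[1]:crop[3],crop[0]:crop[2]]; im=cv2.resize(im,None,fx=4,fy=4,interpolation=cv2.INTER_CUBIC)
    cv2.imwrite("pics/"+f,im); return p
E
python3 - <<'E'
from h import *
arm.move_gripper(60)
arm.move_pose([*C,265],ROT); st("above")
p=pic("wrist","w1.png")
for t in ["cushion","section"]: print(t,[(np.round(q["location"],1),round(q["confidence"],2)) for q in arm.mark_of(t,p)][:1])
print(arm.current_tcp_rot(),np.round(p["position"]),np.round(p["attitude"],3))
m=cv2.inRange(cv2.cvtColor(p["image"],cv2.COLOR_RGB2HSV),(22,130,60),(34,255,255)); v,u=np.nonzero(m)
w=toplane(p,np.c_[u,v],213).astype(np.float32); print(cv2.minAreaRect(w))
E
```

```text
above t 4.3 p [489.  -34.4 265. ] F [-0.09 -0.08 -0.01] gap 59.9
cushion [(array([487.6, -34.4, 223.1]), 0.84)]
section [(array([486.5, -36.2, 200.4]), 0.59)]
[3.07920092 1.57073427 1.6234742 ] [480.  49. 411.] [2.816e+00 1.000e-03 1.160e-01]
((489.9672546386719, -43.8692741394043), (21.066991806030273, 97.15742492675781), 6.34671688079834)
```

View pics/w1.png

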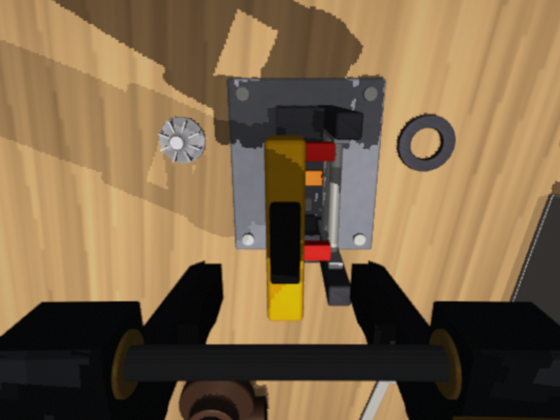

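The wrist view shows the bar (column ~285) centred between the fingers (~222 and ~350), with nothing under the finger tips. I'll grip it now.

```bash
python3 - <<'E'
from h import *
print(arm.move_linear([*C,184],rate=60,stop_force=8)); st("down")
arm.move_gripper(20,effort=15); arm.hold(0.2); st("grip")
x,y,z=arm.current_position()
print(arm.move_linear([C[0],C[1],196],rate=30,stop_force=15)); arm.hold(.3); st("lift12")
F=arm.current_wrist_force(); print("lat along fx",F[:2]@fx[:2])
E
```

```text
False
down t 5.95 p [489.1 -35.2 184.3] F [0.49 0.62 0.37] gap 60.2
grip t 6.78 p [488.2 -35.2 183.9] F [-4.55 -2.03  2.87] gap 23.6
False
lift12 t 7.63 p [488.2 -35.1 195.9] F [-5.2  -2.45 -3.43] gap 23.7
lat along fx -5.448252440628958
```

```bash
sed -i 's/^C=.*/C=np.array([487.7,-35.3])/' h.py; python3 - <<'E'
from h import *
arm.move_gripper(20,effort=25)
print(arm.move_linear([*C,205],rate=25,stop_force=15)); st("recentred")
print(arm.move_linear([*C,268],rate=35,stop_force=15)); arm.hold(.3); st("pre")
print(arm.move_linear([*C,325],rate=9,stop_force=3)); st("stop?"); arm.hold(.3); st("held")
p=pic("scene","s2.png",(220,130,340,250))
E
```

```text
False
recentred t 8.37 p [488.2 -35.2 205.3] F [ 2.76  0.39 -5.14] gap 23.8
False
pre t 10.62 p [488.2 -35.2 268.2] F [ 4.55  1.27 -5.02] gap 24.1
True
stop? t 13.46 p [488.2 -35.2 288.6] F [ 3.   -1.67 -4.91] gap 24.1
held t 13.76 p [488.2 -35.2 288.1] F [ 4.24 -1.11 -4.27] gap 24.0
```

View pics/s2.png

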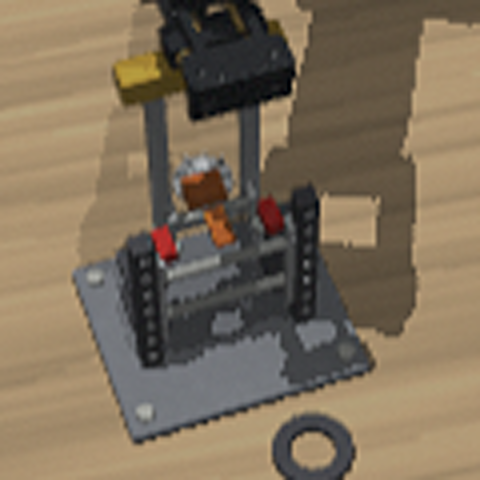

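Crop: the orange pawl at (215,225) is near the top rung (165,272)–(285,245), and the red lugs are at (165,243) and (270,215). Fz hasn't risen, so this stop was caused by something other than the spring. I'll continue in 1 mm steps and watch Fz.

```bash
python3 - <<'E'
from h import *
z=arm.current_position()[2]; f0=arm.current_wrist_force()[2]
# image estimate of rung height: ray at rung-mid pixel hits plane frame x=+20
p=arm.get_image("scene"); O=np.array([510.1,-32.8])
for zz in range(105,156,5):
    w=toplane(p,[[277,194.5]],zz)[0]-O; print(zz,round(float(w@fx[:2]),1),end="; ")
print()
for i in range(30):
    z+=1; r=arm.move_linear([*C,z],rate=8); F=arm.current_wrist_force(); q=arm.current_position()
    print(round(z,1),round(q[2],1),np.round(F,1))
    if F[2]<-9.5: break
st()
E
```

```text
105 10.1; 110 13.3; 115 16.5; 120 19.8; 125 23.0; 130 26.2; 135 29.5; 140 32.7; 145 35.9; 150 39.2; 155 42.4; 
289.1 289.1 [ 7.4  0.2 -4.6]
290.1 289.4 [  7.5   0.3 -10.3]
 t 14.41 p [488.2 -35.2 289.4] F [  7.55   0.33 -10.33] gap 23.4
```

The extra 5.7 N at origin ≈305 mm is the sprung stop. It implies a seat at ≈285 mm and the rung at ≈121, and the image gives ≈120. Now I'll lower gently.

```bash
python3 - <<'E'
from h import *
arm.move_linear([*C,288],rate=5); arm.hold(.5); st("pause")
arm.move_linear([*C,273],rate=20); arm.hold(.2); st("near")
z=273
while z>262:
    z-=0.7; arm.move_linear([*C,z],rate=6); F=arm.current_wrist_force(); print(round(z,1),round(arm.current_position()[2],1),np.round(F,1))
    if F[2]>-0.5: break
arm.hold(.2); st("seat")
pic("scene","s3.png",(220,130,340,250))
E
```

```text
pause t 15.47 p [488.2 -35.2 288. ] F [ 6.49  0.23 -5.55] gap 23.7
near t 16.57 p [488.2 -35.2 273. ] F [ 6.91 -0.34 -6.11] gap 23.7
272.3 272.3 [ 6.   0.3 -4.8]
271.6 271.6 [ 5.7  0.2 -5.7]
270.9 270.9 [ 6.6  0.2 -5.3]
270.2 270.2 [ 6.5 -0.1 -5. ]
269.5 269.6 [ 5.8 -0.2 -4.8]
268.8 269.0 [ 6.5  0.7 -4.1]
268.1 268.8 [4.7 0.6 1.9]
seat t 18.64 p [488.2 -35.2 268.8] F [5.8  1.19 2.3 ] gap 23.9
```

View pics/s3.png

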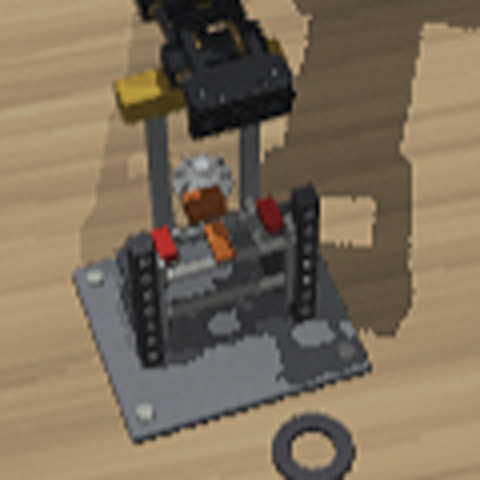

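Pawl nose lies on the top rung (crop (220,240)) and Fz has unloaded. Releasing, then the press proof.

```bash
sed -i 's/^C=.*/C=np.array([488.2,-35.2])/' h.py; python3 - <<'E'
from h import *
arm.move_linear([*C,268.6],rate=10); st("relax")
arm.move_gripper(50); st("open")
arm.move_linear([*C,330],rate=80); st("up")
p=pic("scene","s4.png",(220,130,340,250))
for t in ["section","cushion","pawl_pivot"]: print(t,[(np.round(q["location"],1),round(q["confidence"],2)) for q in arm.mark_of(t,p)][:1])
arm.move_gripper(0,effort=20); arm.hold(.2); st("closed")
E
```

```text
relax t 18.94 p [488.2 -35.2 268.9] F [ 2.85 -0.66  1.95] gap 23.9
open t 19.5 p [488.1 -35.2 268.6] F [ 0.42 -0.44 -0.18] gap 50.0
up t 20.42 p [488.  -35.2 329.5] F [ 0.06  0.14 -0.05] gap 49.8
section [(array([492.4, -36.1, 281.3]), 0.77)]
cushion [(array([492.4, -38.2, 306.7]), 0.49)]
pawl_pivot [(array([500.7, -34.3, 129.2]), 0.61)]
closed t 21.64 p [488.2 -35.2 330. ] F [-0.01  1.03 -0.59] gap 0.5
```

View pics/s4.png

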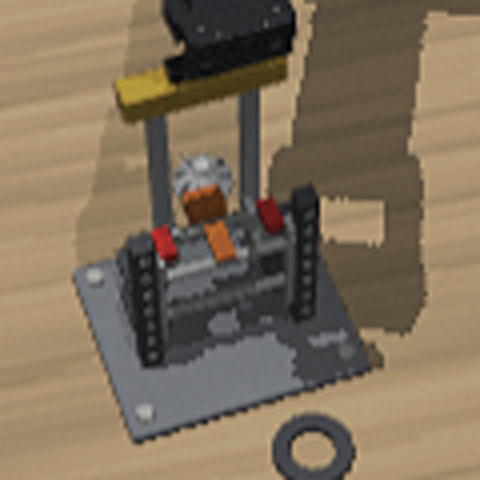

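Released, and the section stays up with the pawl on the top rung. Now the press.

```bash
python3 - <<'E'
from h import *
arm.hold(.2); f0=np.mean([arm.current_wrist_force()[2] for _ in range(5)])
arm.move_linear([*C,314],rate=40)
c=arm.move_linear([*C,300],rate=6,stop_force=4); st(f"contact {c}")
z=arm.current_position()[2]; 
if c:
    for i in range(14):
        F=arm.current_wrist_force()[2]-f0
        if F>11.4: break
        z-=min(.7,max(.2,(12-F)/4)); arm.move_linear([*C,z],rate=5)
    for i in range(6):
        arm.hold(.2); print(round(arm.current_wrist_force()[2]-f0,2),round(arm.current_position()[2],2))
E
```

```text
contact True t 23.52 p [488.2 -35.2 308.9] F [-0.06  0.72  4.25] gap 0.2
11.79 306.18
11.33 306.18
11.17 306.18
11.82 306.19
12.66 306.2
11.93 306.18
```

```bash
python3 - <<'E'
from h import *
st("pressing")
arm.move_linear([*C,315],rate=15); arm.move_linear([*C,370],rate=100)
arm.move_pose([360,250,330],ROT); arm.hold(.5); st("away")
p=pic("scene","s5.png",(200,110,340,250))
for t in ["section","cushion","wheel","flange"]: print(t,[(np.round(q["location"],1),round(q["confidence"],2)) for q in arm.mark_of(t,p)][:2])
E
```

```text
pressing t 26.63 p [488.3 -35.2 306.2] F [-3.36  0.68 11.93] gap 0.6
away t 29.86 p [360.1 249.9 330. ] F [ 0.08 -0.63  0.31] gap -0.0
section [(array([492.7, -36.3, 283.9]), 0.81)]
cushion [(array([493. , -38.3, 308.5]), 0.65)]
wheel [(array([364.8, -17.3,   2.9]), 0.57), (array([491.8, -35. , 307. ]), 0.24)]
flange [(array([643.3,  15.8,   1.5]), 0.8)]
```

View pics/s5.png

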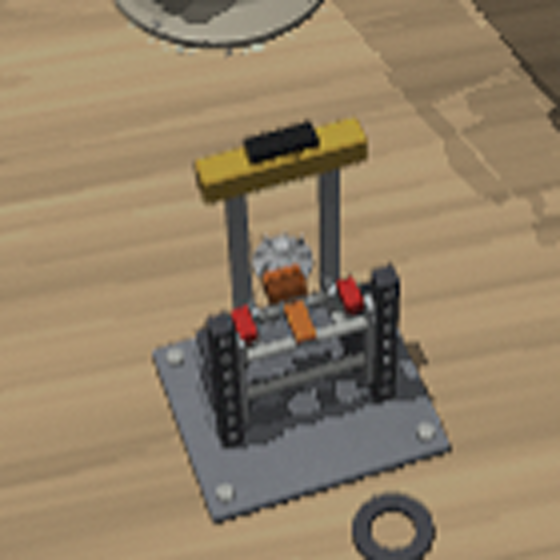

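The section is still up, with the pawl nose on the top rung at crop (300,322). The cushion is free and the arm is clear.

```bash
python3 -c "
from rig import arm
print(arm.finish_job())"
```

```text
the job is handed in; nothing more can be done
None
```

The section is locked on the top rung and the job was handed in at about 30 s. `finish_job` gives no verdict.

- **Raising:** I lifted the section until it just touched the soft stop, with about 6 N on it. The origin was then about 305 mm up. I then held it 0.5 s just below the stop so the pawl could swing out.
- **Seating:** I lowered it in 0.7 mm steps onto the top rung, with the origin at about 285 mm, and released it. It stayed up.
- **Proving the lock:** I pressed the cushion with 11.2–12.7 N for about 1.2 s, with no sinking (tool height steady within 0.02 mm), then took the hand away. Adding the section's own weight of about 5 N, the rung carried about 17 N.

**Last checks:** The final picture shows the pawl on the top rung, and the network puts the origin at 284 mm. The network put the wheel and flange within about 4 mm of where they started, which is its own error. I did not re-measure the other bystanders, but the arm did not go near them.

**What disagreed:**
- The first force-triggered stop, at about 304.6 mm, showed no lasting extra load. I confirmed the real stop with the 1 mm steps that followed, and the rung height from the picture (about 120 mm) matched.
- The grip was off-centre by about 0.5–1 mm, which put up to 7.5 N of sideways force on the section during the lift.

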